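# Wedge the block row with the tapered feeler

### The arm

A 6-joint arm with a two-finger parallel gripper is mounted at the origin on the work surface. World frame = base frame: x ahead of the robot, y to its left, z up, the work surface at z = 0. Lengths are in mm, angles in rad, forces in N, time in s.
With the tool pointing down it reaches from about 325 to 775 mm from the base axis. Payload 5.5 kg.
Tool frame: the origin (TCP) lies at the very end of the fingers, on their centre line; the grasp point (between the pads) lies 19 mm behind it; x points along the fingers, y is the direction in which the jaws open and shut, and the axes are right-handed (so a half turn about x gives the same grasp; the last joint's range is limited). The gripper opens to 88 mm and grips with 3 to 60 N. Pads are 20 mm wide; open, the fingers measure 115 mm over their backs; the gripper's body (75 mm by 178 mm) begins 61 mm behind the grasp point.
Start: joints at [1.126, 0.091, 1.231, -0, 1.82, -0.057], TCP at [226.897, 555.458, 222.631] pointing down, gripper open.
Joint ranges: [-2.87, 2.87], [-0.86, 2.18], [0.17, 2.46], [-1.51, 4.65], [0.06, 2.69], [-2.65, 2.65]. Speed limits (rad/s): [2.57, 2.57, 3.01, 3.14, 3.14, 3.14].

### API

Orientations are given as a rotation vector (axis times angle).
In Python, from workcell import manip, viewer gives the robot as it stands.
- The arm moves only by the tool play_rows, never from a script. Its arguments are lists of equal length, an entry for each row: "slide": the shift along the tool's x, y, z in mm, a list of three; "angular": the turn, a rotation vector about the tool's x, y, z in rad, a list of three. A call has 1 to 8 rows; each row is the pose to reach, as a shift and turn from the pose commanded when the call began, along the tool's axes at that moment; what a row does not reach only later rows make up. A row lasts 1/8 s, in which the tool goes at most 62.5 mm and 10.7 degrees, less where a joint would pass 70% of its speed; a pose out of reach is approached as far as the arm can. A call with a gripper value outside its range is refused whole. "hand" is the opening in per cent of the stroke, from 0 (shut) to 100 (fully open), set as the call begins (left out, the last holds). The fingers move at their own pace and stop on an object; the grip force is fixed at half the most. Time passes only in rows, so rows that repeat a pose let the fingers close. It gives the time, the measured TCP pose, the force and the opening at its end, in the units of the state.
- manip.get_state(): the state, without advancing time (a new reading comes with each control period).
- viewer.read_camera(name): name is "scene" or "top"; returns a dict with "frame" (400x640x3 uint8, red, green, blue), "fx", "fy", "cx", "cy" (pixels), "dist" ([k1, k2, p1, p2, k3] as OpenCV has them; the pictures are not rectified), "extrinsics" (4x4, takes a point from camera to world coordinates). Camera axes: x right, y down, z forward; pixel columns grow to the right and rows downward; lengths in mm; the calibration is good to about 2 mm. A picture is of the moment at which its call begins. There is no depth.
- manip.finish_job(): hands the job in, once; it reports no verdict.
The state is a dict: "time_s": time; "joint_pos": joint angles; "joint_velocities": joint speeds; "joint_torque": joint torques, N m; "eef_pos": TCP position; "ee_rot": TCP orientation; "force": force on the tool from outside, world axes, zero at the start; "moment": the same for the moment, N m; "opening": finger opening in mm.
Only numpy, scipy, OpenCV 4.12 (cv2) and the standard library are available. Lean on these libraries where they do the work, as an engineer would, in place of code of your own. Each camera call takes 0.05 s, during which the arm holds its last target.

### The job

On the guitar bench, stand the stray neck block upright in the gluing tray, between the two blocks already there and the sprung steel plate, push it up square and snug against its neighbour so that the three make one tight row, and let go of it. Then draw the red-handled tapered blade out of its stand and slide it, upright, down between that third block and the plate until it drags snugly on both, the plate pushed back about 3 mm (not jammed hard, its tip clear of the tray floor), the row still tight and upright. Finish while still holding the blade by its handle at that depth; leave everything else on the bench alone.

Things in the scene. Friction and masses are not known exactly. Their poses are not given: they have to be found in the camera images.
- tray: fixed light-wood gluing tray, ledge 110 (x) x 205 (y) x 15 mm. Origin: centre of its underside, on the bench; blocks stand on its top, z = 15 mm. The row runs along tray y, centred on x = 0, from a plywood end stop (inner face at y = -73 mm, 60 mm tall) towards the blue clamp head at the +y end; the x sides are open. Tight row: blocks centred at y = -58, -28 and +2 mm
- block_a: dark-wood neck block, 50 (x) x 30 (y) x 70 (z) mm, 75 g, origin at the centre of its underside; starts in the tray against the end stop, its 50 mm side along tray x
- block_b: same kind of block, starts in the tray touching block_a on its +y side; its own +y face is at about tray y = -13 mm
- block_c: the stray block, same size and colour, 60 to 98 g, upright on the open bench; origin at the centre of its underside. Goes beside block_b with its 50 mm (x) side along tray x. 35 to 37 mm are free there for its 30 mm; the plate's flared lip guides it and the plate yields, so an error towards the plate does less harm
- clamp: fixed blue clamp head at the tray's +y end (housing 80 x 32 x 52 mm, 64 mm tall with its top nut); carries the sprung plate on its row side. Origin: centre of the housing's foot, on the ledge. Axes as the tray's
- plate_face (a point): point on the sprung steel plate's flat face towards the row (tray -y), mid width, 66 mm above the ledge; moves with the plate. Plate 70 (x) x 8 mm; above it an orange lip flares 30 degrees away from the row, top 80 mm above the ledge. With a tight row the gap from third block to this face is 5 to 7 mm, different each time: feel or read where the blade bites
- plate (a joint): how far the sprung plate is pushed back towards tray +y, m: 0 at rest, stop at 0.009. The spring presses with about 3.2 N at 0 and 0.8 N more per mm; pushing the blade down to 3 mm takes very roughly 4 to 12 N. The row side does not yield: a blade held too far towards the plate pushes the plate without touching the block, and is then pushed sideways (tray -y) by the spring
- blade: tapered steel blade, red handle, 120 g. Origin: middle of its tip (lowest point), z up. 24 mm wide (x), 82 mm long, thickness (y) 2.5 mm at the tip plus 0.12 mm per mm, 12.3 mm under the handle, both sides alike. Handle z = 82 to 130 mm, 36 (x) x 22 (y) mm; grip across the 22 mm, fingertips above z = 86. Starts upright in the stand. In use its y lies along tray y, either way round
- stand: fixed wooden stand 60 x 60 x 86 mm with an upright slot 29 (x) x 14.5 (y) mm that holds the blade; the handle's underside rests on its top. Origin: centre of its underside. The blade starts with its tip 4 mm above the bench; lift it at least 85 mm to clear
- tape: roll of blue tape lying flat, 96 mm across, 24 mm high; bystander, origin under its centre
- glue: glue bottle, 52 mm across, 120 mm tall; bystander, origin under its centre
- jar: amber jar with black cap, 60 mm across, 70 mm tall; bystander, origin under its centre
- sander: cork sanding block 90 x 50 x 35 mm; bystander, origin under its centre
- pliers: blue-handled pliers lying flat, 170 mm long; bystander, origin between the handles
- screwdriver: red-handled screwdriver lying flat along y; bystander
Mind the look-alikes: they are no part of the job. Leave any orange look-alike of the tray alone. Leave any yellow look-alike of the block_b alone.

How it is judged (in metres and radians):
On the way, in this order (a step that is already met when the one before it is completed fails the run):
1. the third block stands released in the row, snug against block_b (within 3 mm) (x of block_c in the frame of tray between -0.012 and 0.012 m and z of block_c in the frame of tray between 0.012 and 0.019 m and angle between block_c's own z axis and vertical below 0.1 rad and angle between the x axis of block_c and the x axis of tray, either way round below 0.15 rad and horizontal distance between block_b and block_c below 0.033 m and y of block_c in the frame of block_b above 0.025 m and contact force between the fingers and block_c below 0.1 N), for 0.2 s.
2. the blade is drawn out of its stand by the gripper (z of blade in the frame of stand above 0.087 m and contact force between the fingers and blade above 1 N), for 0.1 s.
At the end, for the whole second after the job is handed in: Three blocks upright, square (0.15 rad), within 12 mm of the tray midline, tight (centres < 34 mm apart). Blade upright (0.12 rad), square, pressing plate > 1 N and block > 0.5 N, plate back 1.3-6 mm, tip 15+ mm below block tops, 2+ mm off the floor, within 18 mm of midline, still, gripped > 2 N (x of block_a in the frame of tray between -0.012 and 0.012 m and z of block_a in the frame of tray between 0.012 and 0.019 m and angle between each of block_a, block_b, block_c's own z axis and vertical below 0.1 rad and angle between the x axis of each of block_a, block_b, block_c and the x axis of tray, either way round below 0.15 rad and x of block_b in the frame of tray between -0.012 and 0.012 m and z of block_b in the frame of tray between 0.012 and 0.019 m and x of block_c in the frame of tray between -0.012 and 0.012 m and z of block_c in the frame of tray between 0.012 and 0.019 m and horizontal distance between block_a and block_b below 0.034 m and horizontal distance between block_b and block_c below 0.034 m and y of block_a in the frame of tray below -0.054 m and y of block_b in the frame of block_a above 0.025 m and y of block_c in the frame of block_b above 0.025 m and value of joint plate between 0.0013 and 0.006 m and contact force between blade and clamp above 1 N and contact force between blade and block_c above 0.5 N and contact force between blade and tray below 0.3 N and z of blade in the frame of tray between 0.017 and 0.07 m and x of blade in the frame of tray between -0.018 and 0.018 m and angle between blade's own z axis and vertical below 0.12 rad and angle between the y axis of blade and the y axis of tray, either way round below 0.15 rad and linear speed of blade below 0.01 m/s and contact force between the fingers and blade above 2 N and contact force between the fingers and block_c below 0.3 N); the arm keeps its last pose, push and grip.
It fails at once if the blade is jammed: the plate is driven back more than 7.5 mm by it (value of joint plate above 0.0075 m and contact force between blade and clamp above 0.5 N).
It fails at once if a bystander on the bench is moved more than 25 mm (distance of any of tape, glue, jar, sander, pliers, screwdriver from where it was at the start of the episode above 0.025 m).
It also fails if it takes over 64 s, if anything falls off the work surface, if the arm or the gripper's body presses on something with over 40 N, if the wrist force passes 120 N, or if a joint passes its speed limit or range.

## Working session

There is one attempt and no reset: what is moved stays moved. The work goes in short steps, Python scripts to look and compute and a tool call to move; the robot and the scene stay as the last step left them, time stands still between calls to the robot, and variables do not carry over. Pictures are saved under pics/ and viewed, and the job is handed in when it is done.

Besides the shell and the picture viewer there is one more tool, called after "Emit:" by a JSON object that holds its "op" and its "data". play_rows: Moves the arm, as the interface text tells. Its arguments: {"type":"object","properties":{"slide":{"type":"array","items":{"type":"array","items":{"type":"number"}}},"angular":{"type":"array","items":{"type":"array","items":{"type":"number"}}},"hand":{"type":"number"}},"required":["slide","angular"]}

```bash
ls; mkdir -p pics; python3 - <<'E'
from workcell import manip, viewer
import cv2
print(manip.get_state())
for n in ("scene","top"):
    r=viewer.read_camera(n)
    cv2.imwrite(f"pics/{n}0.png",r["frame"][:,:,::-1])
    print(n,{k:r[k] for k in r if k!="frame"})
E
```

```text
pics
{'time_s': 0.0, 'joint_pos': array([ 1.12631597e+00,  9.18658810e-02,  1.23184551e+00,  2.96848967e-05,
        1.81977720e+00, -5.66764056e-02]), 'joint_velocities': array([ 0.00044705,  0.00038951,  0.00037759, -0.00080602,  0.00080389,
       -0.00046177]), 'joint_torque': array([-5.23290346e-04, -4.46444142e+01, -4.06455731e+01,  6.97380980e-02,
        2.91643431e-02, -2.02354395e-04]), 'eef_pos': array([226.75314379, 555.20180134, 221.52546019]), 'ee_rot': array([ 0.30280559,  1.54980074, -0.30569451]), 'force': array([ 1.16653221, -0.34373807,  0.25545438]), 'moment': array([-0.02398469,  0.00271504, -0.00952712]), 'opening': 87.70532849281952}
scene {'fx': 369.3440838212314, 'fy': 369.3440838212314, 'cx': 319.69752266383216, 'cy': 197.1144534089783, 'dist': array([-0.01279234,  0.        ,  0.        ,  0.        ,  0.        ]), 'extrinsics': array([[ 4.44762623e-02,  8.02827261e-01, -5.94550462e-01,
         1.15011586e+03],
       [ 9.98871114e-01, -4.56763356e-02,  1.30448916e-02,
         1.25325806e+01],
       [-1.66840919e-02, -5.94459470e-01, -8.03952473e-01,
         9.04360430e+02],
       [ 0.00000000e+00,  0.00000000e+00,  0.00000000e+00,
         1.00000000e+00]])}
top {'fx': 459.6132421693496, 'fy': 459.6132421693496, 'cx': 324.755589525948, 'cy': 193.09344559856603, 'dist': array([-0.07859678,  0.        ,  0.        ,  0.        ,  0.        ]), 'extrinsics': array([[-8.79790104e-03, -9.85726771e-01,  1.68122962e-01,
         3.10250249e+02],
       [-9.99927144e-01,  1.00619426e-02,  6.66813205e-03,
         1.92689465e+01],
       [-8.26459986e-03, -1.68052047e-01, -9.85743479e-01,
         1.52279631e+03],
       [ 0.00000000e+00,  0.00000000e+00,  0.00000000e+00,
         1.00000000e+00]])}
```

View pics/scene0.png

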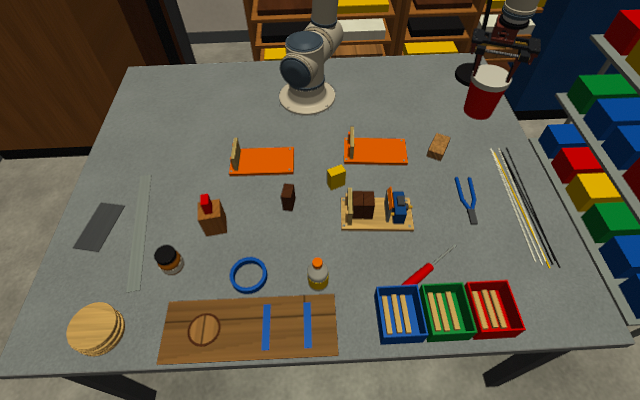

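View pics/top0.png

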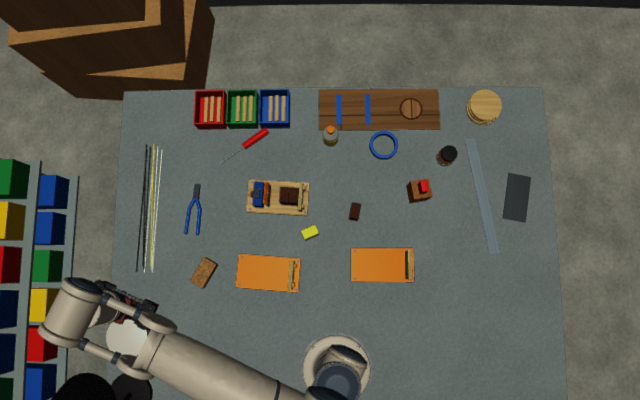

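```bash
python3 - <<'E'
import cv2
s=cv2.imread("pics/scene0.png");t=cv2.imread("pics/top0.png")
def c(im,x,y,w,h,k,n): cv2.imwrite("pics/"+n,cv2.resize(im[y:y+h,x:x+w],None,fx=k,fy=k,interpolation=cv2.INTER_CUBIC))
c(s,330,175,95,65,8,"s_tray.png")
c(t,240,170,80,50,10,"t_tray.png")
c(s,190,175,120,65,6,"s_bs.png")
c(t,340,170,100,60,8,"t_bs.png")
E
```

```text
(no output)
```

View pics/s_tray.png

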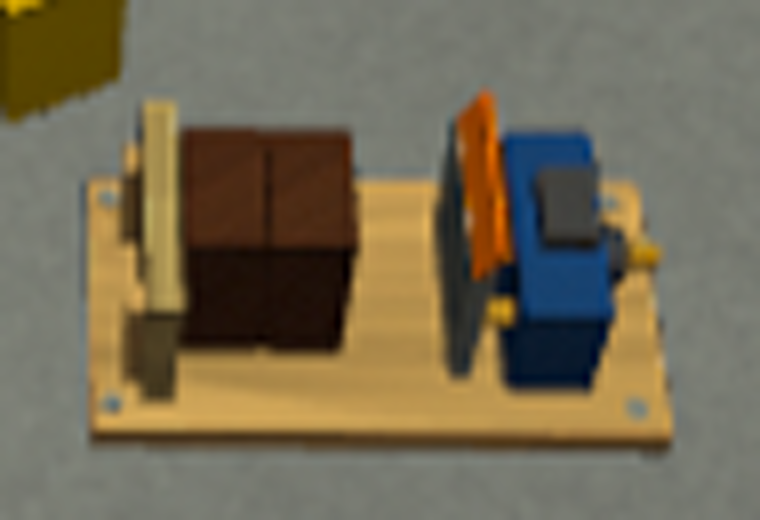

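View pics/t_tray.png

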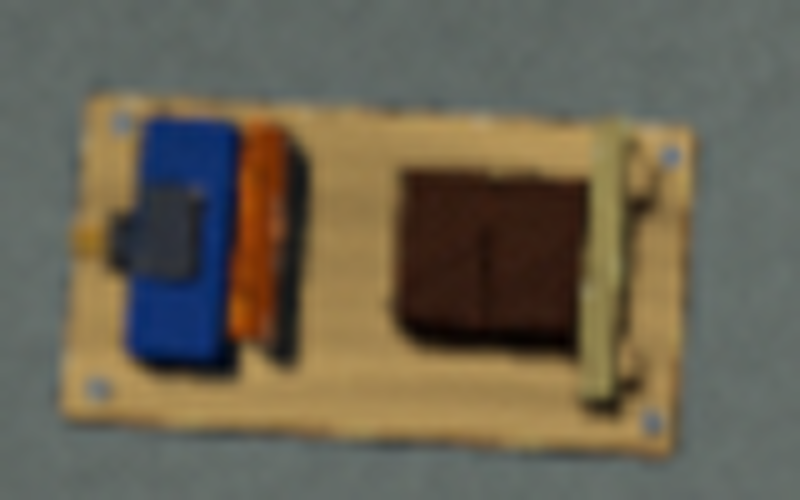

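View pics/s_bs.png

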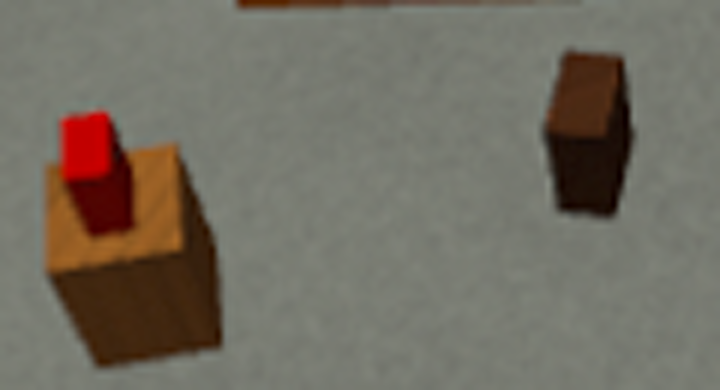

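View pics/t_bs.png

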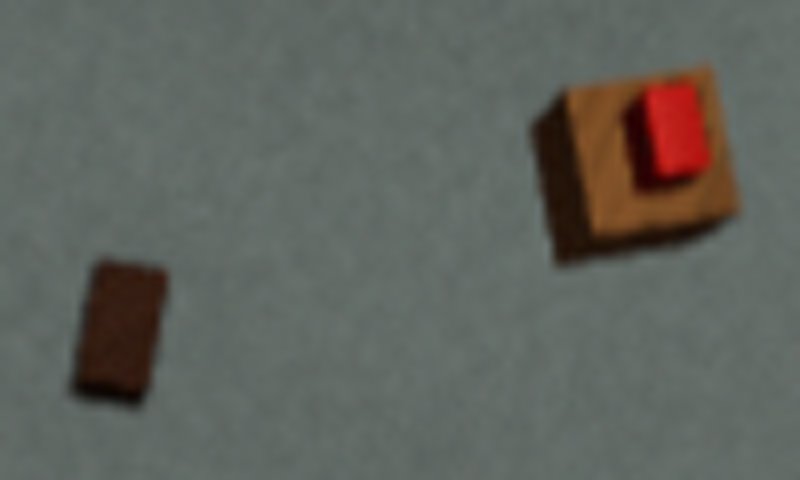

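```bash
cat > h.py <<'E'
import numpy as np, cv2
from scipy.optimize import least_squares
CAM={'scene':dict(f=369.3440838212314,c=(319.69752266383216,197.1144534089783),k=-0.01279234,E=np.array([[ 4.44762623e-02,8.02827261e-01,-5.94550462e-01,1.15011586e+03],[9.98871114e-01,-4.56763356e-02,1.30448916e-02,1.25325806e+01],[-1.66840919e-02,-5.94459470e-01,-8.03952473e-01,9.04360430e+02],[0,0,0,1]])),
'top':dict(f=459.6132421693496,c=(324.755589525948,193.09344559856603),k=-0.07859678,E=np.array([[-8.79790104e-03,-9.85726771e-01,1.68122962e-01,3.10250249e+02],[-9.99927144e-01,1.00619426e-02,6.66813205e-03,1.92689465e+01],[-8.26459986e-03,-1.68052047e-01,-9.85743479e-01,1.52279631e+03],[0,0,0,1]]))}
def proj(n,P):
    c=CAM[n];T=np.linalg.inv(c['E']);K=np.array([[c['f'],0,c['c'][0]],[0,c['f'],c['c'][1]],[0,0,1]])
    return cv2.projectPoints(np.asarray(P,float).reshape(-1,1,3),cv2.Rodrigues(T[:3,:3])[0],T[:3,3],K,np.array([c['k'],0,0,0,0.]))[0].reshape(-1,2)
def W(p,L):
    x,y,a=p;L=np.asarray(L,float);return np.c_[x+np.cos(a)*L[:,0]-np.sin(a)*L[:,1],y+np.sin(a)*L[:,0]+np.cos(a)*L[:,1],L[:,2]]
def crop(o,k,uv): return np.asarray(o)+(np.asarray(uv,float)+.5)/k-.5
def fit(obs,p0):
    # obs: list of (cam,L,px)
    f=lambda p:np.concatenate([(proj(n,W(p,L))-px).ravel() for n,L,px in obs])
    r=least_squares(f,p0,loss='soft_l1',x_scale=[10,10,.1]);return r.x,f(r.x)
E
cat > m0.py <<'E'
from h import *
def go(name,obs,p0):
    for o in (obs,[q for q in obs if q[0]=='scene'],[q for q in obs if q[0]=='top']):
        p,r=fit(o,p0);print(name,[q[0] for q in o],p.round(3),'res',np.abs(r).max().round(2),r.round(1))
S=(330,175);T=(240,170)
X=[[55,-102.5,15],[55,102.5,15],[-55,-102.5,15],[-55,102.5,15]]
go('tray',[('scene',X,crop(S,8,[(92,432),(671,438),(88,181),(638,182)])),('top',[X[1],X[0],X[3],X[2]],crop(T,10,[(90,93),(694,128),(62,420),(678,452)]))],[480,100,0])
B=[[-25,-73,85],[-25,-13,85],[25,-13,85],[25,-73,85]]
go('blocks',[('scene',B,crop(S,8,[(185,130),(350,130),(356,247),(185,245)])),('top',[B[1],B[2]],crop(T,10,[(400,325),(405,172)]))],[480,100,0])
S=(190,175);T=(340,170)
C=[[-25,-15,70],[-25,15,70],[25,15,70],[25,-15,70],[25,-15,0],[25,15,0]]
go('c',[('scene',C,crop(S,6,[(565,52),(623,57),(607,137),(547,132),(558,210),(615,216)])),('top',[C[2],C[3],C[0],C[1]],crop(T,8,[(97,262),(168,268),(150,388),(78,378)]))],[480,-50,0])
D=[[-30,-30,86],[-30,30,86],[30,30,86],[30,-30,86],[30,-30,0],[30,30,0]]
go('stand',[('scene',D,crop(S,6,[(48,170),(178,146),(183,250),(50,272),(100,366),(220,346)])),('top',[D[2],D[3],D[0],D[1]],crop(T,8,[(568,92),(712,67),(738,212),(592,238)]))],[480,-200,0])
H=[[-18,-11,134],[-18,11,134],[18,11,134],[18,-11,134]]
go('handle',[('scene',H,crop(S,6,[(62,118),(107,112),(115,178),(66,180)])),('top',[H[2],H[3],H[0],H[1]],crop(T,8,[(645,85),(693,80),(710,165),(655,180)]))],[480,-200,0])
E
python3 m0.py
```

```text
tray ['scene', 'top'] [ 5.57016e+02  1.87068e+02 -6.50000e-02] res 0.47 [-0.3 -0.2  0.5 -0.3 -0.3 -0.2 -0.2  0.1 -0.2 -0.   0.2 -0.3 -0.2 -0.2
 -0.2 -0. ]
tray ['scene'] [ 5.57435e+02  1.87357e+02 -6.60000e-02] res 0.58 [-0.2 -0.1  0.6 -0.1 -0.2 -0.1 -0.1  0.3]
tray ['top'] [ 5.56582e+02  1.86659e+02 -6.40000e-02] res 0.34 [-0.2  0.2  0.3 -0.2 -0.1 -0.1 -0.1  0.1]
blocks ['scene', 'top'] [ 5.55353e+02  1.87090e+02 -5.60000e-02] res 1.15 [-1.2 -0.3 -0.2 -0.3  0.4 -0.3 -0.4 -0.  -1.  -0.5 -0.5 -0.7]
blocks ['scene'] [ 5.57070e+02  1.87887e+02 -7.60000e-02] res 0.64 [-0.6 -0.3  0.3  0.1  0.6  0.1 -0.3  0. ]
blocks ['top'] [ 5.53111e+02  1.84850e+02 -2.40000e-02] res 0.11 [-0.   0.1  0.  -0.1]
c ['scene', 'top'] [ 5.02193e+02 -6.62370e+01 -1.68000e-01] res 0.88 [-0.4 -0.6  0.1 -0.5 -0.1 -0.  -0.6 -0.2 -0.   0.9  0.4  0.8 -0.3 -0.6
  0.1  0.1  0.   0.4 -0.3  0.2]
c ['scene'] [ 5.02073e+02 -6.59070e+01 -1.76000e-01] res 0.8 [-0.2 -0.6  0.3 -0.5 -0.1 -0.1 -0.5 -0.2  0.   0.8  0.5  0.8]
c ['top'] [ 5.02342e+02 -6.66960e+01 -1.62000e-01] res 0.66 [-0.3 -0.7  0.2 -0.   0.2  0.4 -0.1  0.2]
stand ['scene', 'top'] [ 5.67225e+02 -2.77182e+02  1.50000e-01] res 1.04 [-0.3 -1.  -0.  -0.7 -0.1 -0.3 -0.6 -0.1 -0.4  0.7  0.8  0.4 -0.6 -0.3
 -0.3 -0.1  0.2  0.1 -0.1 -0.2]
stand ['scene'] [ 5.67762e+02 -2.76767e+02  1.53000e-01] res 0.95 [-0.2 -0.9  0.1 -0.5  0.1 -0.1 -0.5  0.1 -0.2  0.9  0.9  0.5]
stand ['top'] [ 5.66802e+02 -2.77820e+02  1.45000e-01] res 0.39 [-0.4 -0.2 -0.   0.1  0.3  0.2  0.1 -0.1]
handle ['scene', 'top'] [ 5.68463e+02 -2.76410e+02  1.60000e-01] res 1.11 [-0.3 -0.2  0.6 -0.6 -0.3 -0.8 -0.8  0.4 -1.1  0.  -0.2 -0.5  0.1  0.2
 -0.  -0.5]
handle ['scene'] [ 5.69528e+02 -2.75657e+02  1.81000e-01] res 0.75 [-0.2  0.2  0.7 -0.4  0.  -0.6 -0.4  0.8]
handle ['top'] [ 5.67732e+02 -2.77236e+02  1.24000e-01] res 0.66 [-0.7  0.1  0.3 -0.2  0.2  0.5  0.  -0.4]
```

```bash
cat >> h.py <<'E'
from scipy.spatial.transform import Rotation as Ro
import json,os
# commanded-pose ledger
def load(): 
    d=json.load(open('cmd.json'));return np.array(d['p']),Ro.from_rotvec(d['r'])
def save(p,r): json.dump(dict(p=list(map(float,p)),r=list(map(float,r.as_rotvec()))),open('cmd.json','w'))
def moved(s,a):
    p,r=load();save(p+r.apply(s),r*Ro.from_rotvec(a))
def Rdown(psi): # jaws (tool y) along world angle psi, tool x down
    y=np.array([np.cos(psi),np.sin(psi),0]);x=np.array([0,0,-1.]);return Ro.from_matrix(np.c_[x,y,np.cross(x,y)])
def togo(P,psi,R=None):
    p,r=load();best=min((R or Rdown(psi+k*np.pi) for k in (0,1)),key=lambda q:(r.inv()*q).magnitude())
    return r.inv().apply(np.array(P)-p).round(1),(r.inv()*best).as_rotvec().round(4)
def info():
    from workcell import manip
    s=manip.get_state();p,r=load();R=Ro.from_rotvec(s['ee_rot']);y=R.as_matrix()[:,1]
    print('t',round(s['time_s'],3),'eef',s['eef_pos'].round(2),'cmd',p.round(2),'psi',np.arctan2(y[1],y[0]).round(4),'xax',R.as_matrix()[:,0].round(3),'F',s['force'].round(2),'M',s['moment'].round(3),'op',round(s['opening'],2),'q',s['joint_pos'].round(3));return s
TR=np.array([557.0,187.1,-0.065]);CB=np.array([502.2,-66.3,-0.168]);ST=np.array([567.3,-277.2,0.15])
E
python3 - <<'E'
from h import *
from workcell import manip
R=Ro.from_rotvec(manip.get_state()['ee_rot']);print(R.as_matrix().round(4))
y=R.as_matrix()[:,1];psi=np.arctan2(y[1],y[0])
save([226.897,555.458,222.631],Rdown(psi))
info()
print(togo([502.2,-66.3,160],-0.168))
print(togo([502.2,-66.3,160],-0.168+np.pi))
E
```

```text
[[-8.000e-04  3.781e-01  9.258e-01]
 [-1.600e-03  9.258e-01 -3.781e-01]
 [-1.000e+00 -1.800e-03 -1.000e-04]]
t 0.1 eef [226.76 555.21 221.63] cmd [226.9  555.46 222.63] psi 1.183 xax [-0.001 -0.002 -1.   ] F [0.34 0.33 0.01] M [ 0.041 -0.073  0.031] op 87.5 q [ 1.126  0.092  1.232  0.     1.82  -0.057]
(array([  62.6, -471.5,  490. ]), array([1.351, 0.   , 0.   ]))
(array([  62.6, -471.5,  490. ]), array([1.351, 0.   , 0.   ]))
```

Emit:
{"op": "play_rows", "data": {"slide": [[5, -40, 40], [10, -80, 82], [15, -120, 125], [20, -160, 166], [25, -200, 208], [30, -240, 250], [30, -260, 270], [30, -260, 270]], "angular": [[0.13, 0, 0], [0.27, 0, 0], [0.4, 0, 0], [0.54, 0, 0], [0.67, 0, 0], [0.8, 0, 0], [0.9, 0, 0], [0.9, 0, 0]], "hand": 100}}

```text
time_s: 1.1
eef_pos: [379.0, 211.2, 192.3]
ee_rot: [1.0, 1.329, -1.001]
force: [-0.5, -0.0, 0.3]
opening: 87.7
```

```bash
python3 - <<'E'
from h import *
moved([30,-260,270],[.9,0,0]);info();print(togo([502.2,-66.3,130],-0.168))
E
```

```text
t 1.1 eef [378.95 211.2  192.31] cmd [378.54 212.67 192.63] psi 0.2796 xax [-0. -0. -1.] F [-0.47 -0.04  0.28] M [-0.065  0.035  0.008] op 87.69 q [ 0.43  -0.365  1.7   -0.     1.807  0.15 ]
(array([ 62.6,  40.8, 302.4]), array([ 0.451, -0.   ,  0.   ]))
```

Emit:
{"op": "play_rows", "data": {"slide": [[5, 5, 45], [10, 12, 95], [20, 18, 145], [30, 24, 195], [40, 30, 245], [50, 36, 285], [62.6, 40.8, 302.4], [62.6, 40.8, 302.4]], "angular": [[0.07, 0, 0], [0.14, 0, 0], [0.21, 0, 0], [0.28, 0, 0], [0.35, 0, 0], [0.42, 0, 0], [0.451, 0, 0], [0.451, 0, 0]]}}

```text
time_s: 2.1
eef_pos: [501.7, -65.5, 128.2]
ee_rot: [1.33, 1.129, -1.333]
force: [0.3, 2.0, -0.6]
opening: 87.6
```

```bash
python3 - <<'E'
from h import *
moved([62.6,40.8,302.4],[.451,0,0]);info();print(togo([502.2,-66.3,30],-0.168))
from workcell import viewer
for n,(x,y) in dict(scene=(240,130),top=(290,170)).items():
    im=viewer.read_camera(n)["frame"][:,:,::-1][y:y+100,x:x+130]
    cv2.imwrite(f"pics/{n}1.png",cv2.resize(im,None,fx=6,fy=6,interpolation=cv2.INTER_CUBIC))
E
```

```text
t 2.1 eef [501.71 -65.54 128.18] cmd [502.17 -66.31 130.03] psi -0.1668 xax [-0.003  0.001 -1.   ] F [ 0.28  1.98 -0.56] M [-0.055  0.095 -0.048] op 87.61 q [-1.980e-01 -1.580e-01  1.641e+00  1.000e-03  1.662e+00 -3.100e-02]
(array([100.,   0.,  -0.]), array([0., 0., 0.]))
```

View pics/scene1.png

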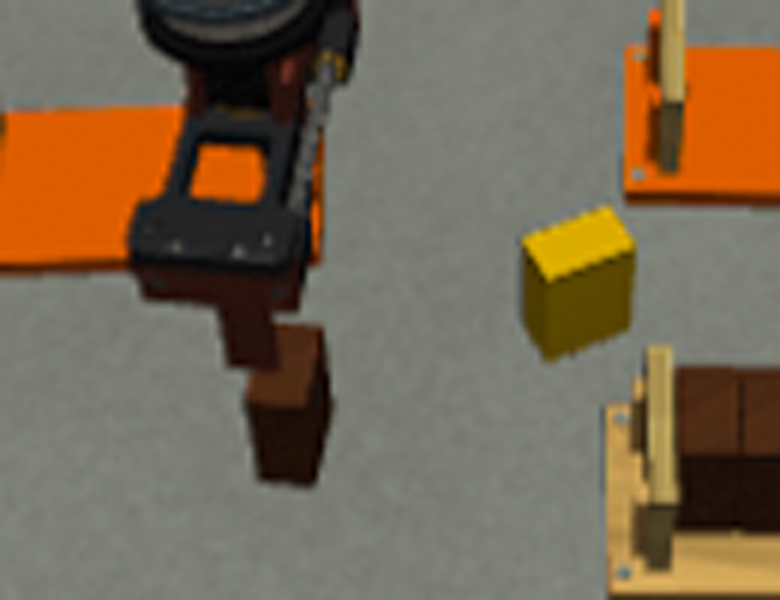

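View pics/top1.png

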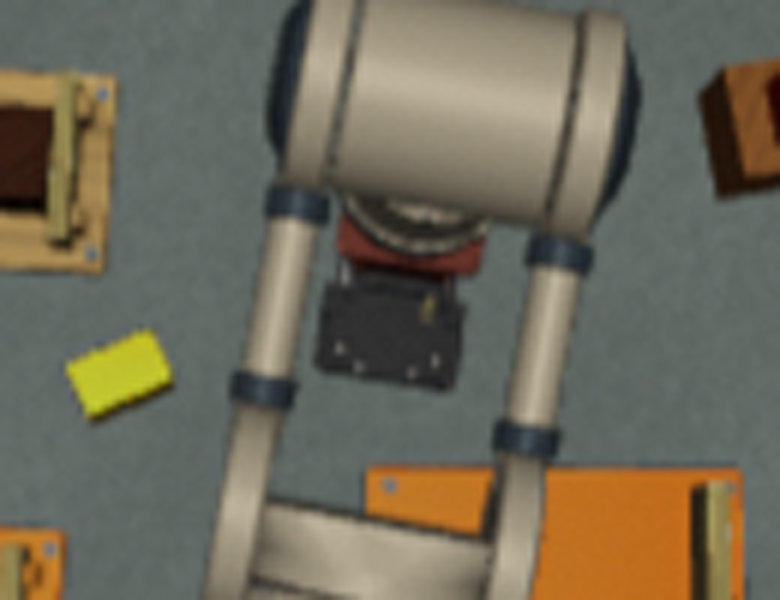

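```bash
python3 - <<'E'
from h import *
for d in (44,57):
  for w in (-10,10):
    P=W([501.7,-65.5,-0.168],[[d,w,128.2]]);print(d,w,((proj('scene',P)-[240,130]+.5)*6-.5).round(0))
print(((proj('scene',W(CB,[[25,-15,70],[25,15,70],[-25,15,70]]))-[240,130]+.5)*6-.5).round(0))
E
```

```text
44 -10 [[235. 357.]]
44 10 [[279. 361.]]
57 -10 [[229. 380.]]
57 10 [[274. 384.]]
[[243. 401.]
 [306. 407.]
 [324. 324.]]
```

Emit:
{"op": "play_rows", "data": {"slide": [[25, 0, 0], [55, 0, 0], [80, 0, 0], [95, 0, 0], [100, 0, 0], [100, 0, 0]], "angular": [[0, 0, 0], [0, 0, 0], [0, 0, 0], [0, 0, 0], [0, 0, 0], [0, 0, 0]]}}

```text
time_s: 2.95
eef_pos: [502.5, -66.0, 30.7]
ee_rot: [1.332, 1.125, -1.331]
force: [-0.5, 0.2, 0.5]
opening: 87.8
```

Emit:
{"op": "play_rows", "data": {"slide": [[0, 0, 0], [0, 0, 0], [0, 0, 0], [0, 0, 0], [0, 0, 0], [0, 0, 0]], "angular": [[0, 0, 0], [0, 0, 0], [0, 0, 0], [0, 0, 0], [0, 0, 0], [0, 0, 0]], "hand": 0}}

```text
time_s: 3.7
eef_pos: [502.2, -66.4, 30.1]
ee_rot: [1.332, 1.125, -1.332]
force: [-0.1, -0.2, 1.0]
opening: 49.8
```

```bash
python3 - <<'E'
from h import *
moved([100,0,0],[0,0,0]);info()
E
```

```text
t 3.7 eef [502.19 -66.37  30.13] cmd [502.17 -66.31  30.03] psi -0.168 xax [ 0. -0. -1.] F [-0.11 -0.19  1.04] M [-0.052  0.09   0.004] op 49.83 q [-0.199 -0.112  1.776 -0.     1.478 -0.03 ]
```

Emit:
{"op": "play_rows", "data": {"slide": [[-20, 0, 0], [-55, 0, 0], [-90, 0, 0], [-115, 0, 0], [-120, 0, 0]], "angular": [[0, 0, 0], [0, 0, 0], [0, 0, 0], [0, 0, 0], [0, 0, 0]]}}

```text
time_s: 4.32
eef_pos: [502.9, -66.5, 151.8]
ee_rot: [1.333, 1.122, -1.33]
force: [0.6, -0.3, -1.1]
opening: 50.2
```

```bash
python3 - <<'E'
from h import *
moved([-120,0,0],[0,0,0]);info()
P=W(TR,[[0,5.5,0]])[0];print(P,togo([P[0],P[1],135],TR[2]))
E
```

```text
t 4.325 eef [502.95 -66.47 151.83] cmd [502.17 -66.31 150.03] psi -0.168 xax [ 0.003 -0.001 -1.   ] F [ 0.57 -0.3  -1.05] M [-0.045  0.045 -0.021] op 50.23 q [-0.198 -0.165  1.606  0.     1.698 -0.03 ]
[557.35724831 192.58838534   0.        ] (array([  15. ,   11.1, -264.5]), array([-0.103,  0.   ,  0.   ]))
```

Emit:
{"op": "play_rows", "data": {"slide": [[0, 1, -30], [0, 3, -75], [0, 5, -125], [0, 7, -175], [0, 9, -220], [5, 11, -250], [10, 11.1, -264.5], [15, 11.1, -264.5]], "angular": [[-0.01, 0, 0], [-0.03, 0, 0], [-0.05, 0, 0], [-0.07, 0, 0], [-0.09, 0, 0], [-0.103, 0, 0], [-0.103, 0, 0], [-0.103, 0, 0]]}}

```text
time_s: 5.32
eef_pos: [556.8, 192.7, 133.5]
ee_rot: [1.255, 1.179, -1.258]
force: [0.0, 0.2, -1.5]
opening: 50.0
```

Emit:
{"op": "play_rows", "data": {"slide": [[0, 0, 0], [0, 0, 0]], "angular": [[0, 0, 0], [0, 0, 0]]}}

```text
time_s: 5.58
eef_pos: [557.4, 191.5, 135.3]
ee_rot: [1.258, 1.177, -1.258]
force: [0.5, -0.6, -0.4]
opening: 50.2
```

```bash
python3 - <<'E'
from h import *
moved([15,11.1,-264.5],[-.103,0,0]);info()
from workcell import viewer
for n,(x,y) in dict(scene=(320,130),top=(240,150)).items():
    im=viewer.read_camera(n)["frame"][:,:,::-1][y:y+110,x:x+110]
    cv2.imwrite(f"pics/{n}2.png",cv2.resize(im,None,fx=7,fy=7,interpolation=cv2.INTER_CUBIC)[:600])
E
```

```text
t 5.575 eef [557.4  191.5  135.26] cmd [557.33 192.62 135.03] psi -0.0665 xax [ 0. -0. -1.] F [ 0.54 -0.56 -0.43] M [-0.112  0.074 -0.076] op 50.21 q [ 0.273  0.062  1.415 -0.     1.664  0.34 ]
```

View pics/scene2.png

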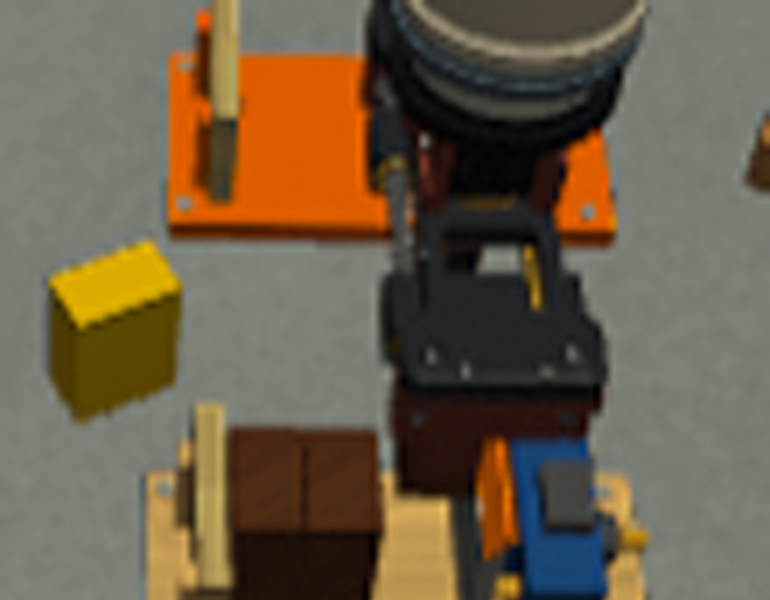

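```bash
python3 - <<'E'
from h import *
p=[557.4,191.5,-0.066]
for z in (105.3,175.3):
    print(z,((proj('scene',W(p,[[25,-15,z],[25,15,z],[-25,15,z],[-25,-15,z]]))-[320,130]+.5)*7-.5).round(0).tolist())
f=[((proj('scene',W(p,[[d,w,135.3] for d in (27,38) for w in (-10,10)]))-[320,130]+.5)*7-.5).round(0).tolist()];print(f)
print(((proj('scene',W(TR,[[x,y,z] for x in (-35,35) for y,z in((23,15),(23,81),(23+8,95))]))-[320,130]+.5)*7-.5).round(0).tolist())
E
```

```text
105.3 [[396.0, 502.0], [475.0, 502.0], [464.0, 399.0], [387.0, 398.0]]
175.3 [[417.0, 387.0], [501.0, 388.0], [488.0, 282.0], [407.0, 281.0]]
[[[418.0, 459.0], [473.0, 459.0], [421.0, 483.0], [475.0, 483.0]]]
[[443.0, 512.0], [463.0, 416.0], [488.0, 395.0], [457.0, 652.0], [479.0, 560.0], [504.0, 539.0]]
```

View pics/top2.png

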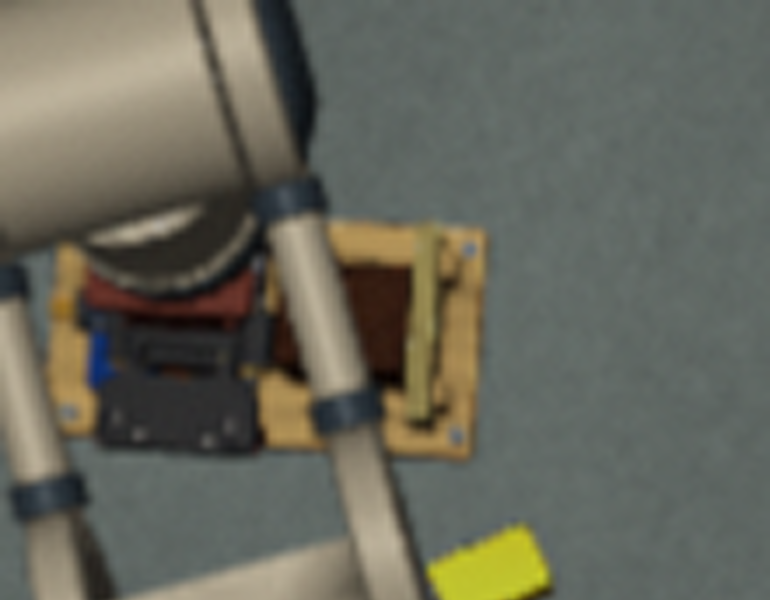

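Emit:
{"op": "play_rows", "data": {"slide": [[12, 0, 0], [27, 0, 0], [42, 0, 0], [55, 0, 0], [65, 0, 0], [73, 0, 0], [76, 0, 0], [76, 0, 0]], "angular": [[0, 0, 0], [0, 0, 0], [0, 0, 0], [0, 0, 0], [0, 0, 0], [0, 0, 0], [0, 0, 0], [0, 0, 0]]}}

```text
time_s: 6.68
eef_pos: [557.4, 192.6, 59.1]
ee_rot: [1.257, 1.178, -1.257]
force: [0.3, -0.2, -1.1]
opening: 50.0
```

```bash
python3 - <<'E'
from h import *
moved([76,0,0],[0,0,0]);info()
from workcell import viewer
for n,(x,y) in dict(scene=(320,130)).items():
    im=viewer.read_camera(n)["frame"][:,:,::-1][y+20:y+110,x:x+110]
    cv2.imwrite(f"pics/{n}3.png",cv2.resize(im,None,fx=7,fy=7,interpolation=cv2.INTER_CUBIC)[:600])
E
```

```text
t 6.675 eef [557.39 192.64  59.13] cmd [557.33 192.62  59.03] psi -0.065 xax [ 0.  0. -1.] F [ 0.32 -0.16 -1.11] M [-0.075  0.082  0.002] op 49.98 q [0.275 0.093 1.519 0.    1.53  0.34 ]
```

View pics/scene3.png

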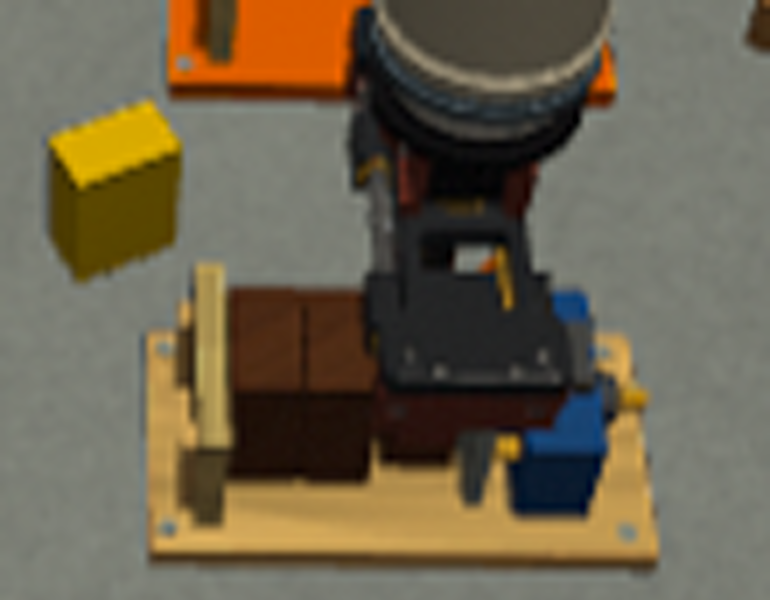

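Emit:
{"op": "play_rows", "data": {"slide": [[5, 0, 0], [10, 0, 0], [13.5, 0, 0], [13.5, 0, 0], [13.5, 0, 1], [13.5, 0, 2], [13.5, 0, 2], [13.5, 0, 2]], "angular": [[0, 0, 0], [0, 0, 0], [0, 0, 0], [0, 0, 0], [0, 0, 0], [0, 0, 0], [0, 0, 0], [0, 0, 0]]}}

```text
time_s: 7.72
eef_pos: [557.2, 190.6, 45.6]
ee_rot: [1.257, 1.178, -1.257]
force: [0.3, -0.0, -1.0]
opening: 49.8
```

```bash
python3 - <<'E'
from h import *
moved([13.5,0,2],[0,0,0]);info()
E
```

```text
t 7.725 eef [557.21 190.57  45.55] cmd [557.2  190.62  45.53] psi -0.065 xax [ 0.  0. -1.] F [ 0.27 -0.02 -1.04] M [-0.117  0.101  0.022] op 49.81 q [0.272 0.099 1.537 0.    1.506 0.337]
```

Emit:
{"op": "play_rows", "data": {"slide": [[0, 0, 0.5], [0, 0, 1], [0, 0, 1], [0, 0, 1]], "angular": [[0, 0, 0], [0, 0, 0], [0, 0, 0], [0, 0, 0]]}}

```text
time_s: 8.22
eef_pos: [557.1, 190.1, 45.5]
ee_rot: [1.257, 1.178, -1.256]
force: [0.9, 3.6, -0.6]
opening: 50.4
```

```bash
python3 - <<'E'
from h import *
moved([0,0,1],[0,0,0]);info()
E
```

```text
t 8.225 eef [557.15 190.09  45.53] cmd [557.13 189.62  45.53] psi -0.0646 xax [ 0.     0.001 -1.   ] F [ 0.86  3.6  -0.61] M [ 0.502 -0.076  0.084] op 50.44 q [2.710e-01 9.800e-02 1.538e+00 1.000e-03 1.505e+00 3.350e-01]
```

Emit:
{"op": "play_rows", "data": {"slide": [[0, 0, 0.5], [0, 0, 1], [0.3, 0, 1], [0.5, 0, 1]], "angular": [[0, 0, 0], [0, 0, 0], [0, 0, 0], [0, 0, 0]]}}

```text
time_s: 8.72
eef_pos: [557.3, 190.0, 45.6]
ee_rot: [1.259, 1.179, -1.254]
force: [0.5, 6.8, 0.3]
opening: 50.0
```

```bash
python3 - <<'E'
from h import *
moved([0.5,0,1],[0,0,0]);info()
E
```

```text
t 8.725 eef [557.34 190.02  45.59] cmd [557.07 188.62  45.03] psi -0.064 xax [ 0.001  0.002 -1.   ] F [0.5  6.81 0.32] M [ 0.983 -0.071  0.182] op 50.02 q [0.27  0.097 1.539 0.002 1.504 0.333]
```

Emit:
{"op": "play_rows", "data": {"slide": [[0.3, 0, 0], [0.3, 0, -0.5], [0.3, 0, -0.5]], "angular": [[0, 0, 0], [0, 0, 0], [0, 0, 0]]}}

```text
time_s: 9.1
eef_pos: [557.4, 190.0, 45.5]
ee_rot: [1.258, 1.178, -1.255]
force: [0.5, 5.1, 0.7]
opening: 50.2
```

Emit:
{"op": "play_rows", "data": {"slide": [[0, 0, 0], [0, 0, 0], [0, 0, 0], [0, 0, 0]], "angular": [[0, 0, 0], [0, 0, 0], [0, 0, 0], [0, 0, 0]], "hand": 80}}

```text
time_s: 9.6
eef_pos: [557.1, 188.8, 44.7]
ee_rot: [1.257, 1.177, -1.257]
force: [-0.1, 0.1, 0.2]
opening: 70.2
```

```bash
python3 - <<'E'
from h import *
moved([0.3,0,-0.5],[0,0,0]);info()
E
```

```text
t 9.6 eef [557.07 188.84  44.66] cmd [557.1  189.12  44.73] psi -0.0653 xax [-0. -0. -1.] F [-0.1   0.09  0.23] M [-0.077  0.05  -0.007] op 70.17 q [ 0.269  0.098  1.539 -0.     1.504  0.334]
```

Emit:
{"op": "play_rows", "data": {"slide": [[-15, 0, 0], [-45, 0, 0], [-85, 0, 0], [-125, 0, 0], [-150, 0, 0], [-155, 0, 0]], "angular": [[0, 0, 0], [0, 0, 0], [0, 0, 0], [0, 0, 0], [0, 0, 0], [0, 0, 0]]}}

```text
time_s: 10.35
eef_pos: [558.0, 189.3, 203.4]
ee_rot: [1.261, 1.175, -1.252]
force: [0.4, 1.3, 0.4]
opening: 70.0
```

```bash
python3 - <<'E'
from h import *
moved([-155,0,0],[0,0,0]);info()
print(togo([567.5,-277,200],0,R=Rdown(0.155-np.pi/2)))
from workcell import viewer
for n,(x,y) in dict(scene=(330,170)).items():
    im=viewer.read_camera(n)["frame"][:,:,::-1][y:y+70,x:x+100]
    cv2.imwrite(f"pics/{n}4.png",cv2.resize(im,None,fx=8,fy=8,interpolation=cv2.INTER_CUBIC)[:600])
E
```

```text
t 10.35 eef [558.   189.33 203.36] cmd [557.1  189.12 199.73] psi -0.065 xax [ 0.005  0.001 -1.   ] F [0.37 1.33 0.41] M [-0.06   0.023 -0.019] op 69.97 q [ 0.269  0.054  1.304 -0.     1.779  0.334]
(array([-3.000e-01,  4.060e+01,  4.645e+02]), array([1.3508, 0.    , 0.    ]))
```

View pics/scene4.png

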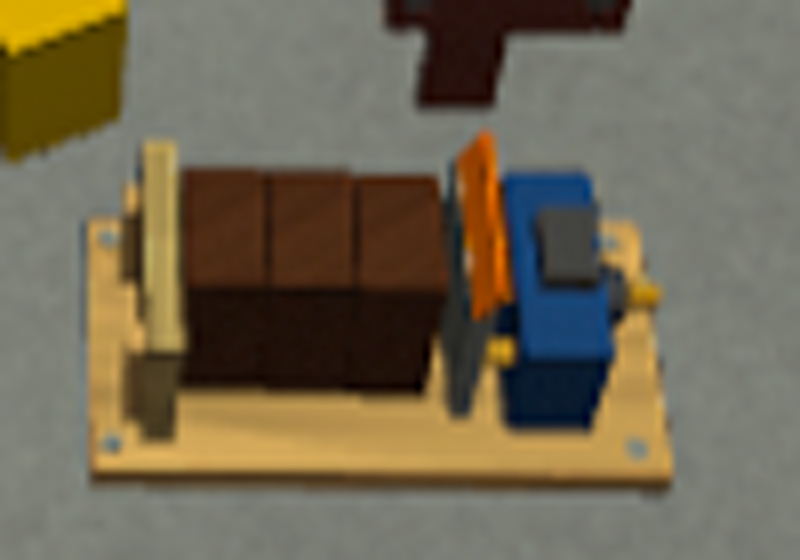

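Emit:
{"op": "play_rows", "data": {"slide": [[0, 3, 35], [0, 8, 85], [0, 12, 140], [0, 17, 195], [0, 22, 250], [0, 27, 305], [0, 32, 360], [0, 36, 410]], "angular": [[0.12, 0, 0], [0.28, 0, 0], [0.44, 0, 0], [0.6, 0, 0], [0.76, 0, 0], [0.92, 0, 0], [1.08, 0, 0], [1.24, 0, 0]], "hand": 70}}

```text
time_s: 11.4
eef_pos: [565.6, -224.1, 197.9]
ee_rot: [2.081, 0.274, -2.086]
force: [1.3, -0.3, 1.0]
opening: 61.5
```

```bash
python3 - <<'E'
from h import *
moved([0,36,410],[1.24,0,0]);info()
print(togo([567.5,-277,170],0,R=Rdown(0.155-np.pi/2)))
E
```

```text
t 11.4 eef [ 565.6  -224.11  197.88] cmd [ 566.41 -222.35  199.73] psi -1.3108 xax [-0.002  0.001 -1.   ] F [ 1.29 -0.33  0.98] M [-0.005  0.09   0.069] op 61.49 q [-0.433  0.113  1.252 -0.     1.78   0.878]
(array([29.7, 53. , 13.3]), array([0.1108, 0.    , 0.    ]))
```

Emit:
{"op": "play_rows", "data": {"slide": [[5, 25, 6], [15, 45, 11], [25, 53, 13.3], [29.7, 53, 13.3], [29.7, 53, 13.3], [29.7, 53, 13.3]], "angular": [[0.06, 0, 0], [0.11, 0, 0], [0.111, 0, 0], [0.111, 0, 0], [0.111, 0, 0], [0.111, 0, 0]]}}

```text
time_s: 12.15
eef_pos: [567.9, -276.1, 170.7]
ee_rot: [2.141, 0.167, -2.139]
force: [0.7, 0.1, 0.7]
opening: 61.3
```

```bash
python3 - <<'E'
from h import *
moved([29.7,53,13.3],[.111,0,0]);s=info()
from workcell import viewer
for n,(x,y) in dict(scene=(170,140),top=(380,140)).items():
    im=viewer.read_camera(n)["frame"][:,:,::-1][y:y+100,x:x+100]
    cv2.imwrite(f"pics/{n}5.png",cv2.resize(im,None,fx=6,fy=6,interpolation=cv2.INTER_CUBIC)[:600])
p=[s['eef_pos'][0],s['eef_pos'][1],0.155]
print(((proj('scene',W(p,[[a,b*31,s['eef_pos'][2]] for b in (-1,1) for a in (-10,10)]))-[170,140]+.5)*6-.5).round(0).tolist())
E
```

```text
t 12.15 eef [ 567.86 -276.11  170.7 ] cmd [ 567.5  -276.98  170.03] psi -1.4144 xax [ 0.001 -0.    -1.   ] F [0.69 0.1  0.69] M [ 0.023  0.124 -0.021] op 61.31 q [-0.507  0.171  1.236  0.     1.734  0.908]
[[109.0, 296.0], [109.0, 333.0], [257.0, 272.0], [259.0, 308.0]]
```

View pics/scene5.png

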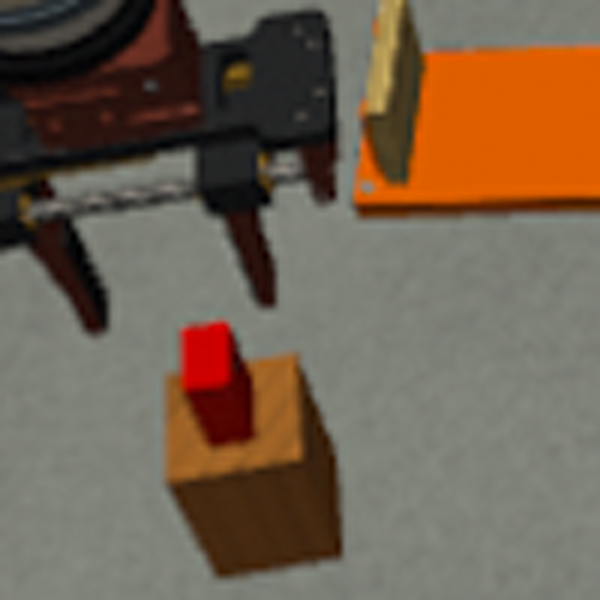

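Emit:
{"op": "play_rows", "data": {"slide": [[15, 0.2, 0], [40, 0.2, 0], [60, 0.2, 0], [72, 0.2, 0], [76, 0.2, 0], [76, 0.2, 0]], "angular": [[0, 0, 0], [0, 0, 0], [0, 0, 0], [0, 0, 0], [0, 0, 0], [0, 0, 0]]}}

```text
time_s: 13.0
eef_pos: [567.7, -277.3, 94.3]
ee_rot: [2.141, 0.166, -2.14]
force: [0.0, 0.6, -0.8]
opening: 61.7
```

Emit:
{"op": "play_rows", "data": {"slide": [[0, 0, 0], [0, 0, 0], [0, 0, 0], [0, 0, 0], [0, 0, 0], [0, 0, 0]], "angular": [[0, 0, 0], [0, 0, 0], [0, 0, 0], [0, 0, 0], [0, 0, 0], [0, 0, 0]], "hand": 0}}

```text
time_s: 13.75
eef_pos: [567.6, -277.2, 94.1]
ee_rot: [2.141, 0.166, -2.141]
force: [0.6, 0.3, 0.3]
opening: 21.7
```

```bash
python3 - <<'E'
from h import *
moved([76,.2,0],[0,0,0]);s=info()
E
```

```text
t 13.75 eef [ 567.56 -277.2    94.12] cmd [ 567.53 -277.18   94.03] psi -1.416 xax [ 0. -0. -1.] F [0.61 0.33 0.28] M [-0.022  0.163 -0.051] op 21.66 q [-0.508  0.188  1.353  0.     1.601  0.908]
```

Emit:
{"op": "play_rows", "data": {"slide": [[-12, 0, 0], [-35, 0, 0], [-65, 0, 0], [-95, 0, 0], [-115, 0, 0], [-121, 0, 0], [-121, 0, 0]], "angular": [[0, 0, 0], [0, 0, 0], [0, 0, 0], [0, 0, 0], [0, 0, 0], [0, 0, 0], [0, 0, 0]]}}

```text
time_s: 14.62
eef_pos: [567.6, -277.2, 215.1]
ee_rot: [2.141, 0.166, -2.141]
force: [-0.5, -0.1, -1.0]
opening: 21.5
```

```bash
python3 - <<'E'
from h import *
moved([-121,0,0],[0,0,0]);s=info()
P=W(TR,[[0.5,21.0,0]])[0];print(P,togo([P[0],P[1],215],0,R=Rdown(-0.065-np.pi/2)))
E
```

```text
t 14.625 eef [ 567.57 -277.18  215.11] cmd [ 567.53 -277.18  215.03] psi -1.416 xax [ 0. -0. -1.] F [-0.49 -0.12 -1.02] M [-0.038  0.101  0.055] op 21.5 q [-0.508  0.176  1.152  0.     1.814  0.908]
[558.86298314 208.023176     0.        ] (array([   0. , -480.7,  -66.3]), array([0.2198, 0.    , 0.    ]))
```

Emit:
{"op": "play_rows", "data": {"slide": [[0, -30, -4], [0, -80, -11], [0, -135, -19], [0, -190, -26], [0, -245, -34], [0, -300, -41], [0, -355, -49], [0, -400, -55]], "angular": [[0.01, 0, 0], [0.03, 0, 0], [0.06, 0, 0], [0.08, 0, 0], [0.11, 0, 0], [0.14, 0, 0], [0.17, 0, 0], [0.2, 0, 0]]}}

```text
time_s: 15.62
eef_pos: [559.3, 128.6, 213.4]
ee_rot: [-2.196, 0.05, 2.201]
force: [0.6, -0.8, -0.8]
opening: 21.8
```

```bash
python3 - <<'E'
from h import *
moved([0,-400,-55],[0.2,0,0]);s=info()
P=W(TR,[[0.5,21.0,0]])[0];print(P,togo([P[0],P[1],200],0,R=Rdown(-0.065-np.pi/2)))
E
```

```text
t 15.625 eef [559.33 128.61 213.41] cmd [560.19 126.52 215.03] psi -1.616 xax [-0.002 -0.    -1.   ] F [ 0.61 -0.76 -0.83] M [-0.009  0.041  0.001] op 21.84 q [0.167 0.021 1.32  0.    1.803 1.783]
[558.86298314 208.023176     0.        ] (array([ 15. , -81.4,   5. ]), array([0.0198, 0.    , 0.    ]))
```

Emit:
{"op": "play_rows", "data": {"slide": [[2, -35, 2], [6, -65, 4], [10, -78, 5], [15, -81.4, 5], [15, -81.4, 5], [15, -81.4, 5]], "angular": [[0.01, 0, 0], [0.0198, 0, 0], [0.0198, 0, 0], [0.0198, 0, 0], [0.0198, 0, 0], [0.0198, 0, 0]]}}

```text
time_s: 16.38
eef_pos: [559.1, 207.0, 200.2]
ee_rot: [-2.188, 0.073, 2.188]
force: [0.9, -0.4, -1.1]
opening: 21.9
```

```bash
python3 - <<'E'
from h import *
moved([15,-81.4,5],[0.0198,0,0]);s=info()
from workcell import viewer
for n,(x,y) in dict(scene=(330,140)).items():
    im=viewer.read_camera(n)["frame"][:,:,::-1][y:y+100,x:x+100]
    cv2.imwrite(f"pics/{n}6.png",cv2.resize(im,None,fx=7,fy=7,interpolation=cv2.INTER_CUBIC)[:600])
p=[s['eef_pos'][0],s['eef_pos'][1],-0.065];z=s['eef_pos'][2]-90
print(((proj('scene',W(p,[[12,b*h,z+zz] for zz,h in ((0,1.25),(82,6.1)) for b in (-1,1)]))-[330,140]+.5)*7-.5).round(0).tolist())
print(((proj('scene',W(TR,[[a,17,85] for a in (-25,25)]))-[330,140]+.5)*7-.5).round(0).tolist())
E
```

```text
t 16.375 eef [559.07 207.05 200.17] cmd [558.87 208.06 200.03] psi -1.6371 xax [ 0. -0. -1.] F [ 0.88 -0.37 -1.12] M [0.019 0.158 0.012] op 21.85 q [ 0.298  0.077  1.285 -0.     1.779  1.935]
[[402.0, 399.0], [409.0, 399.0], [419.0, 261.0], [453.0, 261.0]]
[[381.0, 360.0], [392.0, 463.0]]
```

View pics/scene6.png

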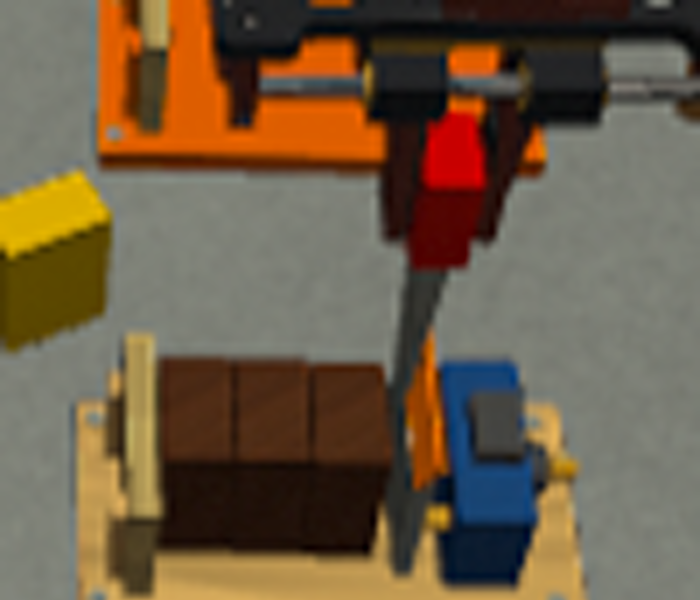

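Emit:
{"op": "play_rows", "data": {"slide": [[8, 0, 0], [18, 0, 0], [24, 0, 0], [28, 0, 0], [32, 0, 0], [35, 0, 0], [35, 0, 0]], "angular": [[0, 0, 0], [0, 0, 0], [0, 0, 0], [0, 0, 0], [0, 0, 0], [0, 0, 0], [0, 0, 0]]}}

```text
time_s: 17.3
eef_pos: [558.8, 208.0, 164.8]
ee_rot: [-2.188, 0.071, 2.189]
force: [-0.3, 0.0, -1.5]
opening: 21.6
```

```bash
python3 - <<'E'
from h import *
moved([35,0,0],[0,0,0]);s=info()
from workcell import viewer
for n,(x,y) in dict(scene=(340,140)).items():
    im=viewer.read_camera(n)["frame"][:,:,::-1][y:y+100,x:x+85]
    cv2.imwrite(f"pics/{n}7.png",cv2.resize(im,None,fx=8,fy=8,interpolation=cv2.INTER_CUBIC)[:600])
E
```

```text
t 17.3 eef [558.79 208.04 164.83] cmd [558.87 208.06 165.03] psi -1.6358 xax [-0. -0. -1.] F [-0.31  0.04 -1.5 ] M [0.055 0.189 0.014] op 21.6 q [0.299 0.077 1.347 0.    1.717 1.935]
```

View pics/scene7.png

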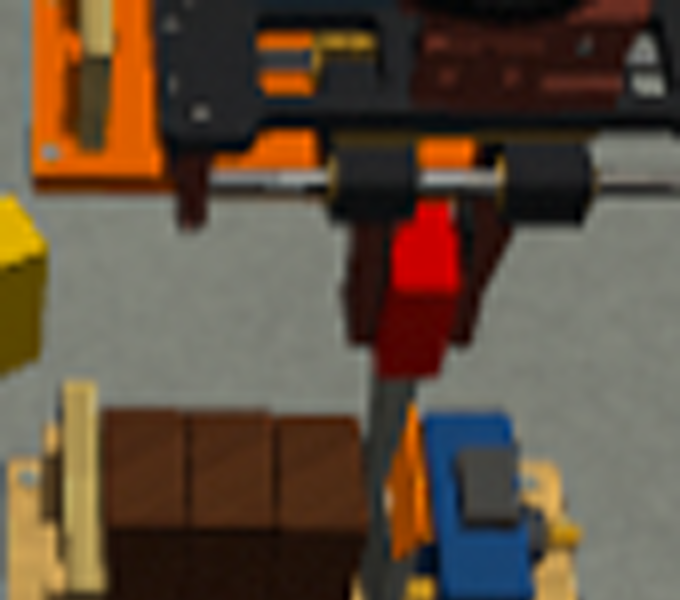

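Emit:
{"op": "play_rows", "data": {"slide": [[0, 0.7, 0], [0, 1.3, 0], [0, 1.3, 0], [0, 1.3, 0]], "angular": [[0, 0, 0], [0, 0, 0], [0, 0, 0], [0, 0, 0]]}}

```text
time_s: 17.85
eef_pos: [558.8, 207.0, 165.2]
ee_rot: [-2.189, 0.07, 2.188]
force: [-0.1, 1.9, -1.3]
opening: 21.5
```

```bash
python3 - <<'E'
from h import *
moved([0,1.3,0],[0,0,0]);s=info()
E
```

```text
t 17.85 eef [558.82 206.97 165.24] cmd [558.78 206.76 165.03] psi -1.6356 xax [ 0.  0. -1.] F [-0.15  1.87 -1.31] M [ 0.295  0.191 -0.008] op 21.53 q [0.297 0.076 1.348 0.    1.717 1.933]
```

Emit:
{"op": "play_rows", "data": {"slide": [[0, 0.3, 0], [0, 0.6, 0], [0, 0.6, 0], [0, 0.6, 0]], "angular": [[0, 0, 0], [0, 0, 0], [0, 0, 0], [0, 0, 0]]}}

```text
time_s: 18.35
eef_pos: [558.7, 206.6, 165.1]
ee_rot: [-2.188, 0.07, 2.188]
force: [-0.7, 3.1, 0.1]
opening: 22.0
```

```bash
python3 - <<'E'
from h import *
moved([0,0.6,0],[0,0,0]);s=info()
E
```

```text
t 18.35 eef [558.69 206.64 165.15] cmd [558.74 206.16 165.03] psi -1.6354 xax [ 0.     0.001 -1.   ] F [-0.72  3.13  0.08] M [1.126 0.238 0.004] op 21.97 q [2.970e-01 7.500e-02 1.349e+00 1.000e-03 1.717e+00 1.932e+00]
```

Emit:
{"op": "play_rows", "data": {"slide": [[0, -0.3, 0], [3, -0.5, 0], [6, -0.7, 0], [9, -0.8, 0], [12, -1.0, 0], [15, -1.2, 0], [15, -1.2, 0]], "angular": [[0, 0, 0], [0, 0, 0], [0, 0, 0], [0, 0, 0], [0, 0, 0], [0, 0, 0], [0, 0, 0]]}}

```text
time_s: 19.23
eef_pos: [558.7, 207.6, 149.5]
ee_rot: [-2.188, 0.071, 2.189]
force: [0.9, 6.4, 0.1]
opening: 22.1
```

```bash
python3 - <<'E'
from h import *
moved([15,-1.2,0],[0,0,0]);s=info()
E
```

```text
t 19.225 eef [558.71 207.6  149.51] cmd [558.82 207.36 150.03] psi -1.6356 xax [-0.  0. -1.] F [0.87 6.39 0.15] M [ 1.295 -0.016  0.005] op 22.08 q [0.298 0.078 1.373 0.    1.69  1.934]
```

Emit:
{"op": "play_rows", "data": {"slide": [[1, -0.1, 0], [2, -0.1, 0], [4, -0.2, 0], [4, -0.2, 0], [4, -0.2, 0]], "angular": [[0, 0, 0], [0, 0, 0], [0, 0, 0], [0, 0, 0], [0, 0, 0]]}}

```text
time_s: 19.85
eef_pos: [558.9, 207.8, 145.8]
ee_rot: [-2.188, 0.07, 2.188]
force: [0.1, 5.5, 1.2]
opening: 22.0
```

```bash
python3 - <<'E'
from h import *
moved([4,-.2,0],[0,0,0]);s=info()
E
```

```text
t 19.85 eef [558.89 207.81 145.82] cmd [558.84 207.56 146.03] psi -1.6356 xax [ 0.  0. -1.] F [0.07 5.51 1.21] M [ 1.364 -0.045 -0.023] op 22.02 q [0.299 0.079 1.379 0.    1.683 1.934]
```

Emit:
{"op": "play_rows", "data": {"slide": [[1, -0.1, 0], [2, -0.1, 0], [4, -0.2, 0], [4, -0.2, 0], [4, -0.2, 0]], "angular": [[0, 0, 0], [0, 0, 0], [0, 0, 0], [0, 0, 0], [0, 0, 0]]}}

```text
time_s: 20.48
eef_pos: [558.9, 208.0, 141.9]
ee_rot: [-2.188, 0.07, 2.188]
force: [0.7, 5.4, 0.8]
opening: 21.7
```

```bash
python3 - <<'E'
from h import *
moved([4,-.2,0],[0,0,0]);s=info()
E
```

```text
t 20.475 eef [558.92 208.04 141.87] cmd [558.85 207.76 142.03] psi -1.6356 xax [ 0.     0.001 -1.   ] F [0.65 5.43 0.8 ] M [ 1.257 -0.044 -0.054] op 21.7 q [0.299 0.08  1.385 0.    1.676 1.935]
```

Emit:
{"op": "play_rows", "data": {"slide": [[0, -0.25, 0], [2, -0.4, 0], [4, -0.5, 0], [4, -0.5, 0], [4, -0.5, 0]], "angular": [[0, 0, 0], [0, 0, 0], [0, 0, 0], [0, 0, 0], [0, 0, 0]]}}

```text
time_s: 21.1
eef_pos: [558.8, 208.3, 137.6]
ee_rot: [-2.188, 0.071, 2.189]
force: [0.9, 5.8, 0.7]
opening: 22.0
```

```bash
python3 - <<'E'
from h import *
moved([4,-.5,0],[0,0,0]);s=info()
E
```

```text
t 21.1 eef [558.83 208.35 137.62] cmd [558.88 208.26 138.03] psi -1.6357 xax [-0.  0. -1.] F [0.9  5.82 0.66] M [ 1.225 -0.013 -0.015] op 22.04 q [0.3   0.081 1.391 0.    1.669 1.935]
```

Emit:
{"op": "play_rows", "data": {"slide": [[1, -0.1, 0], [2, -0.1, 0], [4, -0.25, 0], [4, -0.25, 0], [4, -0.25, 0]], "angular": [[0, 0, 0], [0, 0, 0], [0, 0, 0], [0, 0, 0], [0, 0, 0]]}}

```text
time_s: 21.72
eef_pos: [558.9, 208.5, 133.8]
ee_rot: [-2.188, 0.071, 2.188]
force: [0.3, 5.3, 1.0]
opening: 21.7
```

```bash
python3 - <<'E'
from h import *
moved([4,-.25,0],[0,0,0]);s=info()
E
```

```text
t 21.725 eef [558.91 208.54 133.84] cmd [558.9  208.51 134.03] psi -1.6358 xax [-0.  0. -1.] F [0.35 5.28 1.01] M [ 1.22   0.012 -0.003] op 21.66 q [0.3   0.082 1.397 0.    1.662 1.936]
```

Emit:
{"op": "play_rows", "data": {"slide": [[1, -0.1, 0], [2, -0.1, 0], [4, -0.25, 0], [4, -0.25, 0], [4, -0.25, 0]], "angular": [[0, 0, 0], [0, 0, 0], [0, 0, 0], [0, 0, 0], [0, 0, 0]]}}

```text
time_s: 22.35
eef_pos: [559.3, 208.7, 130.7]
ee_rot: [-2.19, 0.071, 2.187]
force: [0.5, 3.3, 5.1]
opening: 21.3
```

```bash
python3 - <<'E'
from h import *
moved([4,-.25,0],[0,0,0]);s=info()
E
```

```text
t 22.35 eef [559.27 208.7  130.68] cmd [558.91 208.76 130.03] psi -1.636 xax [ 0.001  0.    -1.   ] F [0.5  3.33 5.1 ] M [ 1.026  0.034 -0.042] op 21.31 q [ 0.3    0.083  1.402 -0.     1.656  1.936]
```

Emit:
{"op": "play_rows", "data": {"slide": [[1, -0.1, 0], [2, -0.1, 0], [4, -0.25, 0], [4, -0.25, 0], [4, -0.25, 0]], "angular": [[0, 0, 0], [0, 0, 0], [0, 0, 0], [0, 0, 0], [0, 0, 0]]}}

```text
time_s: 22.98
eef_pos: [559.3, 209.0, 126.6]
ee_rot: [-2.19, 0.071, 2.187]
force: [0.8, 4.0, 4.8]
opening: 21.8
```

```bash
python3 - <<'E'
from h import *
moved([4,-.25,0],[0,0,0]);s=info()
E
```

```text
t 22.975 eef [559.3  208.95 126.58] cmd [558.93 209.01 126.03] psi -1.6359 xax [ 0.001  0.    -1.   ] F [0.76 4.   4.83] M [ 0.965 -0.076 -0.043] op 21.81 q [ 0.301  0.084  1.408 -0.     1.648  1.937]
```

Emit:
{"op": "play_rows", "data": {"slide": [[1, -0.1, 0], [2, -0.1, 0], [4, -0.25, 0], [4, -0.25, 0], [4, -0.25, 0]], "angular": [[0, 0, 0], [0, 0, 0], [0, 0, 0], [0, 0, 0], [0, 0, 0]]}}

```text
time_s: 23.6
eef_pos: [559.3, 209.2, 122.7]
ee_rot: [-2.19, 0.071, 2.187]
force: [1.3, 4.7, 4.7]
opening: 21.9
```

```bash
python3 - <<'E'
from h import *
moved([4,-.25,0],[0,0,0]);s=info()
from workcell import viewer
for n,(x,y) in dict(scene=(340,150)).items():
    im=viewer.read_camera(n)["frame"][:,:,::-1][y:y+85,x:x+85]
    cv2.imwrite(f"pics/{n}8.png",cv2.resize(im,None,fx=7,fy=7,interpolation=cv2.INTER_CUBIC)[:600])
E
```

```text
t 23.6 eef [559.34 209.21 122.7 ] cmd [558.95 209.26 122.03] psi -1.6359 xax [ 0.001  0.    -1.   ] F [1.28 4.74 4.69] M [ 0.973 -0.001 -0.02 ] op 21.94 q [ 0.301  0.085  1.413 -0.     1.642  1.937]
```

View pics/scene8.png

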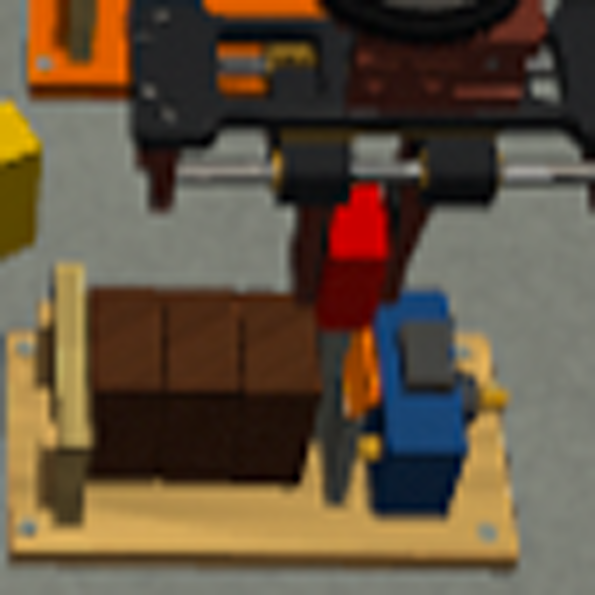

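Emit:
{"op": "play_rows", "data": {"slide": [[1, -0.1, 0], [2, -0.2, 0], [4, -0.35, 0], [4, -0.35, 0], [4, -0.35, 0]], "angular": [[0, 0, 0], [0, 0, 0], [0, 0, 0], [0, 0, 0], [0, 0, 0]]}}

```text
time_s: 24.28
eef_pos: [559.4, 209.4, 118.8]
ee_rot: [-2.19, 0.071, 2.187]
force: [0.6, 5.0, 6.5]
opening: 22.1
```

```bash
python3 - <<'E'
from h import *
moved([4,-.35,0],[0,0,0]);s=info()
E
```

```text
t 24.275 eef [559.4  209.45 118.76] cmd [558.97 209.61 118.03] psi -1.636 xax [ 0.001 -0.    -1.   ] F [0.61 5.04 6.53] M [ 0.884  0.015 -0.02 ] op 22.13 q [ 0.302  0.087  1.419 -0.     1.635  1.938]
```

Emit:
{"op": "play_rows", "data": {"slide": [[1, -0.1, 0], [2, -0.2, 0], [4, -0.35, 0], [4, -0.35, 0], [4, -0.35, 0]], "angular": [[0, 0, 0], [0, 0, 0], [0, 0, 0], [0, 0, 0], [0, 0, 0]]}}

```text
time_s: 24.9
eef_pos: [559.5, 209.7, 114.8]
ee_rot: [-2.19, 0.072, 2.187]
force: [0.1, 4.1, 6.3]
opening: 22.1
```

```bash
python3 - <<'E'
from h import *
moved([4,-.35,0],[0,0,0]);s=info()
from workcell import viewer
fr=viewer.read_camera("scene")["frame"][:,:,::-1]; cv2.imwrite("pics/s_full9.png",fr)
def c(im,x,y,w,h,k,n): cv2.imwrite("pics/"+n,cv2.resize(im[y:y+h,x:x+w],None,fx=k,fy=k,interpolation=cv2.INTER_CUBIC))
a=cv2.imread("pics/scene0.png")
k=np.vstack([cv2.resize(i[180:232,365:415],None,fx=11,fy=11,interpolation=cv2.INTER_CUBIC)[:290 if 0 else 572] for i in (a,)])
b=np.hstack([cv2.resize(i[185:230,372:412],None,fx=10,fy=12,interpolation=cv2.INTER_CUBIC) for i in (a,fr)])
cv2.imwrite("pics/cmp9.png",b)
E
```

```text
t 24.9 eef [559.49 209.69 114.84] cmd [558.99 209.96 114.03] psi -1.6361 xax [ 0.002 -0.    -1.   ] F [0.05 4.14 6.3 ] M [ 0.847 -0.065 -0.069] op 22.08 q [ 3.020e-01  8.800e-02  1.424e+00 -1.000e-03  1.628e+00  1.938e+00]
```

View pics/cmp9.png

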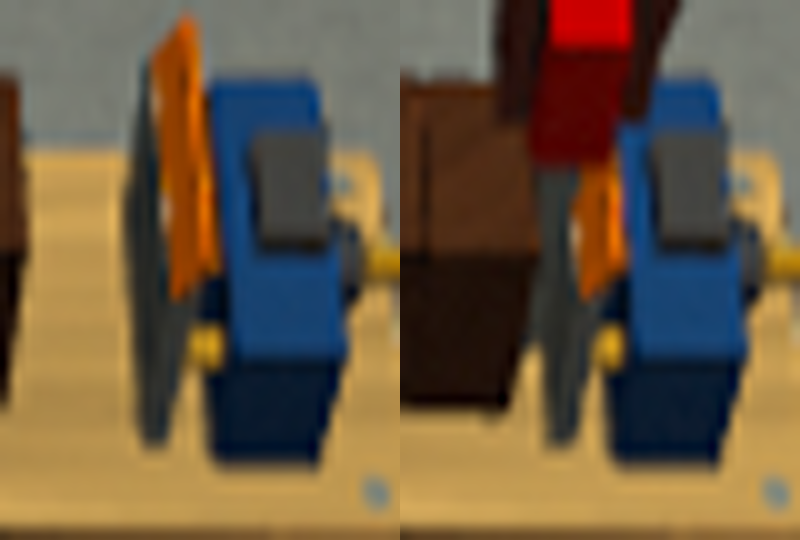

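Emit:
{"op": "play_rows", "data": {"slide": [[1, -0.1, 0], [2, -0.2, 0], [3.5, -0.4, 0], [3.5, -0.4, 0], [3.5, -0.4, 0], [3.5, -0.4, 0], [3.5, -0.4, 0], [3.5, -0.4, 0]], "angular": [[0, 0, 0], [0, 0, 0], [0, 0, 0], [0, 0, 0], [0, 0, 0], [0, 0, 0], [0, 0, 0], [0, 0, 0]]}}

```text
time_s: 25.95
eef_pos: [559.6, 209.9, 111.4]
ee_rot: [-2.19, 0.072, 2.187]
force: [0.3, 4.0, 6.5]
opening: 21.6
```

```bash
python3 - <<'E'
from h import *
moved([3.5,-.4,0],[0,0,0]);s=info()
from workcell import viewer
fr=viewer.read_camera("scene")["frame"][:,:,::-1]; cv2.imwrite("pics/s_full10.png",fr)
tp=viewer.read_camera("top")["frame"][:,:,::-1]; cv2.imwrite("pics/t_full10.png",tp)
a=cv2.imread("pics/scene0.png")
# lip/plate shift: template from start picture, upsampled
U=lambda i:cv2.resize(np.ascontiguousarray(i),None,fx=20,fy=20,interpolation=cv2.INTER_CUBIC)
for nm,(x,y,w,h) in dict(lip=(388,199,6,10),foot=(384,212,7,12),clamp=(397,205,14,24)).items():
    T=U(a[y:y+h,x:x+w]);I=U(fr[y-2:y+h+2,x-3:x+w+3])
    m=cv2.matchTemplate(I,T,cv2.TM_CCOEFF_NORMED);_,v,_,l=cv2.minMaxLoc(m);print(nm,v,(l[0]-60)/20,(l[1]-40)/20)
d=proj('scene',W(TR,[[35,23,60],[35,26,60]]));print('px for 3mm',d[1]-d[0])
cv2.imwrite("pics/s10.png",cv2.resize(fr[155:230,335:435],None,fx=8,fy=8,interpolation=cv2.INTER_CUBIC))
p=[s['eef_pos'][0],s['eef_pos'][1],-.065];z=s['eef_pos'][2]-90
print('handle bottom near edge, pred',((proj('scene',W(p,[[18,b,z+82] for b in(-11,11)]))-[335,155]+.5)*8-.5).round(0).tolist())
E
```

```text
t 25.95 eef [559.55 209.9  111.43] cmd [559.02 210.36 110.53] psi -1.6362 xax [ 0.002 -0.001 -1.   ] F [0.31 3.97 6.49] M [ 0.664  0.014 -0.034] op 21.62 q [ 3.030e-01  9.000e-02  1.429e+00 -1.000e-03  1.622e+00  1.939e+00]
lip 0.7756271958351135 1.0 0.65
foot 0.9305458664894104 0.9 0.4
clamp 0.9993439316749573 0.0 0.0
px for 3mm [1.09785882 0.00822468]
handle bottom near edge, pred [[398.0, 363.0], [464.0, 363.0]]
```

View pics/s10.png

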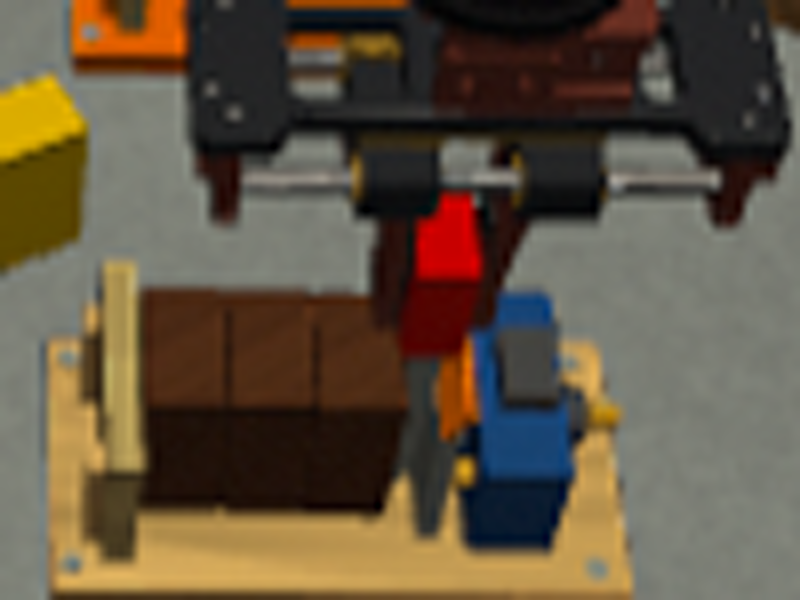

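```bash
python3 - <<'E'
from h import *
s=info();print(np.abs(s['joint_velocities']).max())
from workcell import manip
print(manip.finish_job())
E
```

```text
t 26.05 eef [559.53 209.89 111.42] cmd [559.02 210.36 110.53] psi -1.6362 xax [ 0.002 -0.001 -1.   ] F [0.61 2.97 6.71] M [ 0.65  -0.017  0.037] op 22.01 q [ 3.030e-01  9.000e-02  1.429e+00 -1.000e-03  1.622e+00  1.939e+00]
0.0011205807285118647
the job is handed in; nothing more can be done
None
```

I set the stray block in the tray, pushed it against block_b (contact at about 7 N) and let go of it. I then drew the blade from its stand and slid it down along the block's face. The job was handed in at 26 s with the handle still gripped; no verdict was reported.

**Row:** the last picture shows the three blocks upright and tight. Block C sits about 2 mm off its neighbour along x, inside the 12 mm limit.

**Plate:** it is back about 2.5–2.7 mm. The image shift and the 0.12 mm/mm taper, counted from where the blade first bit, agree on this.

**Blade:** its tip is at about z = 21–23 mm, so 6–8 mm above the tray floor. The blade resisted going down with roughly 7–8 N. A 3–4 N side push kept it on the block. The arm was still at hand-in.

**Disagreements:**
- The handle's underside looked about 1 px (up to 4 mm) higher than predicted. About 0.7 px of that was there before insertion, so any slip in the grip is probably no more than 1–1.5 mm, which would only raise the tip.
- Contact put the row about 1 mm further towards tray +y than the camera fit did, so I used the contact readings.

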